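# Take the service key off the safety hook

## Task

Take the brass cross-shaped service key off the safety hook: hold it by its upper arm, slide it gently back against the orange sprung keeper until it just comes clear of the hook's lips (no more than about 4 mm farther, or the keeper's spring is overstrained), and keep the keeper pressed while you lift the key straight out, never forcing the key against the hook with 20 N or more. Then lower the key, long arm down, into the green key pot until its crossbar rests on the rim, and let go. Do not drop the key or disturb the jug, the bottle or the dish.

Things in the scene. Friction and masses are not known exactly. Their poses are not given: they have to be found in the camera images.
- stand: Fixed hook stand. Origin: on the counter; x = from the open end of the hook back to its post, y along the key's crossbar, z up. Dark base x -65 to 85, y +-55, 12 mm thick; post x 49 to 67. The blue head it carries (prongs, lips, keeper) is clamped by hand: as a whole up to 10 mm nearer or farther in stand x than the nominal places given, not measured. Key on hook: under 20 N
- lip_nominal (a point): Nominal (head unshifted) point midway between the two lip ends: stand x -8, y 0, z 146 mm. Two steel prongs along x at y +-14 mm, 8 mm wide, 20 mm clear between; top 120 mm above the counter; in front (inner face x -46) they turn up and recurve back as lips, z 142 to 150, ending here. The crossbar lies on the prongs under the lips; it lifts out only with its front face behind the lip ends
- keeper (a joint): Angle (rad) of the orange keeper, a U-shaped bail of 8 mm rod. Its cross rod (along stand y, z 148, front face at the lip ends) is 1 to 25 mm behind the key's upper arm at the start. 0 = shut. Sliding the key to stand +x swings it: at 0.22 (12 mm) the key just clears the lips; past 0.30 (16.5 mm) its spring is overstrained; 0.40 end stop. Rod force 3 N at first, 7 N at 0.22, 8.4 N at 0.30
- key_center (a point): Crossing of the loose brass key (about 0.22 kg, 12 mm square bar). y along the crossbar (ends y +-34), z up: upper arm to 70 mm above, lower arm to 76 mm below, its end dark. Grasp the upper arm, closing along the key's x, fingertips 30 mm or more above this point to clear lips and keeper. Starts 126 mm above the counter at stand x -27 +-1.5, axes parallel to the stand's
- pot_rim (a point): Centre of the mouth of the fixed green key pot, 85 mm above the counter: round, outer diameter 50 mm, inner diameter 34 mm, 79 mm deep. The key's lower arm goes in and the crossbar comes to rest across the rim, key centre 6 mm above this point, any yaw
- jug: White detergent jug with red cap, 75 x 120 x 186 mm, origin under its middle; leave alone
- softener: Yellow softener bottle, 64 mm diameter, 170 mm tall, origin under its middle; leave alone
- dish: White ceramic dish, 100 mm diameter, 35 mm tall, origin under its middle; leave alone
Mind the look-alikes: they are no part of the job. Of the things shaped like the part that bears key_center, the brass one is meant.

How it is judged:
By the outcome, as a careful person would: the job done as asked, in the order asked, and still so for the second after the job is handed in, with the robot touching nothing.
It also fails if it takes over 58 s, if anything falls off the work surface, if the arm or the gripper's body presses on something with over 40 N, if the wrist force passes 120 N, or if a joint passes its speed limit or range.

## Robot

A 7-joint arm with a two-finger parallel gripper is mounted at the origin on the work surface. World frame = base frame: x ahead of the robot, y to its left, z up, the work surface at z = 0. Lengths are in m, angles in rad, forces in N, time in s.
With the tool pointing down it reaches from about 0.4 to 0.85 m from the base axis. Payload 6.9 kg.
Tool frame: the origin (TCP) lies on the front face of the gripper's body, between the roots of the fingers; the fingertips stand 73 mm ahead of it and the grasp point (between the pads) lies 54 mm ahead of it; z points along the fingers, y is the line along which they close (so a half turn about z gives the same grasp; the last joint's range is limited). The gripper opens to 85 mm and grips with 20 to 120 N. Pads are 22 mm wide; open, the fingers measure 114 mm over their backs; the gripper's body (76 mm by 85 mm) begins 54 mm behind the grasp point. The pads swing forward as they close: fully open they stand 13 mm farther back than shut.
Start: joints at [0.105, 0.507, -0.238, 1.5, 0.126, 1.149, -0.155], TCP at [0.625, -0, 0.304] pointing down, gripper open.
Joint ranges: [-3.08, 3.08], [-0.24, 2.05], [-1.43, 1.35], [0, 2.5], [-1.52, 4.66], [0.17, 1.96], [-2.89, 2.89]. Speed limits (rad/s): [2.39, 2.39, 3.14, 3.14, 3.14, 3.14, 3.14].

## Interface

Orientations are given as a unit quaternion [x, y, z, w].
In Python, from rig import observe, capture, get_calibration, close_job gives the robot as it stands.
- The arm moves only by the tool servo_tool, never from a script. Its argument "increments" is a list that holds one entry, the list of rows, each a list of 7 numbers: the turn, a rotation vector about the world's x, y, z as a fraction of full scale, then the shift along the world's x, y, z as a fraction of full scale, then the gripper command: -1 is shut, 1 is fully open, values between are in proportion. In form: [[[wx, wy, wz, tx, ty, tz, grip], ...]]. A call has 1 to 10 rows; each row is the pose to reach, as a shift and turn from the pose commanded when the call began, turning the shorter way round; what a row does not reach only later rows make up. Full scale, the value 1, is 0.3 m for a shift and 180 degrees for a turn. A row lasts 1/8 s, in which the tool goes at most 62.5 mm and 10.7 degrees, less where a joint would pass 70% of its speed; a pose out of reach is approached as far as the arm can. A call with a number of a shift or a turn outside -1 to 1 is refused whole. A call with a gripper value outside its range is refused whole. The fingers move at their own pace and stop on an object; "force" is the grip in N (left out, the last holds). Time passes only in rows, so rows that repeat a pose let the fingers close. It gives the time, the measured TCP pose, the force, the opening and the grip force at its end, in the units of the state.
- observe(): the state, without advancing time (a new reading comes with each control period).
- capture(name): name is "scene" or "side" or "wrist"; returns the picture (384x512x3 uint8, red, green, blue); there is no depth.
- get_calibration(name): a dict with "fx", "fy", "cx", "cy" (pixels), "xyz" and "rotation" of the camera in the world; the wrist camera has in their place "mount" (4x4, takes a point from camera to tool coordinates, whose origin is the TCP and whose axes are the flange's). Camera axes: x right, y up, looking along -z (the intrinsics and any distortion apply to the point x, -y, -z); pixel columns grow to the right and rows downward; lengths in m; the calibration is good to about 2 mm. A picture is of the moment at which its call begins: read the wrist's pose just before it. get_calibration takes no time and is no camera call.
- close_job(): hands the job in; it is judged then, once.
The state is a dict: "time": time; "joint_pos": joint angles; "qvel": joint speeds; "joint_efforts": joint torques, N m; "position": TCP position; "tcp_rot": TCP orientation; "wrist_force": force on the tool from outside, world axes, zero at the start; "moment": the same for the moment, N m; "gripper_width": finger opening in m; "grasp_force": force on a finger pad.
Only numpy, scipy, OpenCV 4.12 (cv2) and the standard library are available. Lean on these libraries where they do the work, as an engineer would, in place of code of your own. Each camera call takes 0.05 s, during which the arm holds its last target. There are 200 camera calls.

## Working session

There is one attempt and no reset: what is moved stays moved. The work goes in short steps, Python scripts to look and compute and a tool call to move; the robot and the scene stay as the last step left them, time stands still between calls to the robot, and variables do not carry over. Pictures are saved under pics/ and viewed, at most 10 in all, crops included, and the job is handed in when it is done.

Besides the shell and the picture viewer there is one more tool, called after "Request:" in YAML: its name, and indented under it one key for each argument. servo_tool: Moves the arm, as the interface text tells. Its arguments: {"type":"object","properties":{"increments":{"type":"array"},"force":{"type":"number"}},"required":["increments"]}

```bash
mkdir -p pics; cat > h.py <<'E'
import numpy as np, cv2
from rig import *
def K(c): return np.array([[c['fx'],0,c['cx']],[0,c['fy'],c['cy']],[0,0,1.]])
def pose(n):
    c=get_calibration(n); return c,np.array(c['rotation']).reshape(3,3),np.array(c['xyz'])
def ray(n,u,v):
    c,R,t=pose(n); d=cv2.undistortPoints(np.array([[[u,v]]],float),K(c),np.array(c.get('distortion',c.get('dist',np.zeros(5))),float)).ravel()
    w=R@np.array([d[0],-d[1],-1]); return t,w/np.linalg.norm(w)
def onz(n,u,v,z):
    t,w=ray(n,u,v); return t+w*(z-t[2])/w[2]
def proj(n,p):
    c,R,t=pose(n); q=(np.atleast_2d(p)-t)@R; q=q*[1,-1,-1]
    return cv2.projectPoints(q,np.zeros(3),np.zeros(3),K(c),np.array(c.get('distortion',c.get('dist',np.zeros(5))),float))[0].reshape(-1,2)
def tri(a,b):
    A=np.zeros((3,3));B=np.zeros(3)
    for n,u,v in(a,b):
        t,w=ray(n,u,v);P=np.eye(3)-np.outer(w,w);A+=P;B+=P@t
    x=np.linalg.solve(A,B); return x
def save(n,f,crop=None,s=1):
    im=capture(n)[:,:,::-1]
    cv2.imwrite(f'pics/raw_{f}.png',im)
    if crop: x0,y0,x1,y1=crop; im=im[y0:y1,x0:x1]
    cv2.imwrite(f'pics/{f}.png',cv2.resize(im,None,fx=s,fy=s,interpolation=cv2.INTER_CUBIC))
E
python3 - <<'E'
from h import *
print(observe())
for n in('scene','side','wrist'):print(n,get_calibration(n))
save('scene','a',None,1.5);save('side','b',None,1.5)
E
```

```text
{'time': 0.0, 'joint_pos': array([ 0.10552958,  0.50834236, -0.23750991,  1.50116834,  0.12572127,
        1.14891334, -0.15480075]), 'qvel': array([-4.15613116e-04, -4.86103274e-06, -1.86269027e-03,  5.03546461e-04,
        3.74700692e-04, -1.37906750e-03, -4.30200004e-04]), 'joint_efforts': array([ 1.19726570e-03, -6.20588279e+01, -2.18696728e+00, -2.49655455e+01,
        1.23123583e-02,  1.21321963e-02,  2.04169703e-05]), 'position': array([ 6.24608217e-01, -1.08226499e-04,  3.03013996e-01]), 'tcp_rot': array([ 7.07111159e-01,  7.07101805e-01, -6.73167196e-04, -6.27021421e-04]), 'wrist_force': array([-0.63883682, -0.46440895,  0.01373251]), 'moment': array([-0.02731097,  0.00790627,  0.02091049]), 'grasp_force': 0.0, 'gripper_width': 0.0858239968653466}
scene {'fx': 379.4861326947188, 'fy': 379.4861326947188, 'cx': 256.335525722463, 'cy': 190.90724738535812, 'xyz': array([ 0.92829632, -0.47938031,  1.00770239]), 'rotation': array([0.27865906, 0.08798053, 0.27980713, 0.91450343])}
side {'fx': 498.7902407168301, 'fy': 498.7902407168301, 'cx': 247.22581807086434, 'cy': 189.54043619465747, 'xyz': array([0.08259505, 0.89200628, 0.73982073]), 'rotation': array([-0.11886008,  0.47290783,  0.84299268, -0.22714271])}
wrist {'fx': 340.92662715864094, 'fy': 340.92662715864094, 'cx': 256.2620752791416, 'cy': 190.45067952049246, 'mount': array([[ 1.48252900e-03,  9.62022758e-01,  2.72965226e-01,
         6.92607828e-02],
       [ 9.99998699e-01, -1.59955680e-03,  2.06190997e-04,
         3.64016528e-05],
       [ 6.34983817e-04,  2.72964566e-01, -9.62023878e-01,
        -6.91945073e-02],
       [ 0.00000000e+00,  0.00000000e+00,  0.00000000e+00,
         1.00000000e+00]])}
```

View pics/a.png

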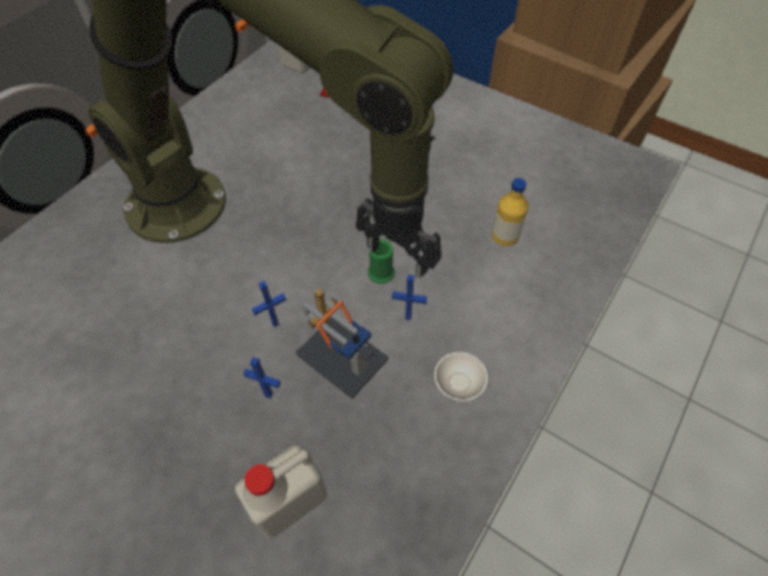

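View pics/b.png

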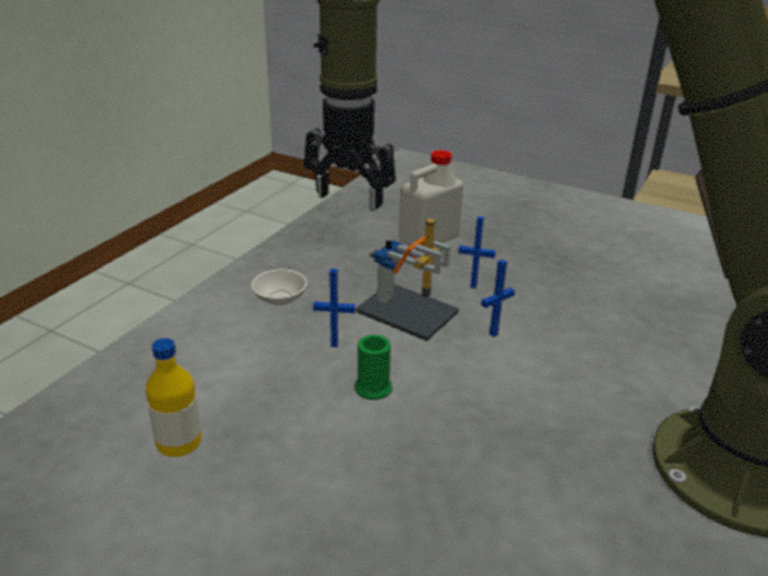

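The scene picture shows the stand at about (228,235) raw and the pot at (254,175). The brass key is at the left (open) end of the hook, with three blue look-alikes around it. Next I'll enlarge the crops.

```bash
sed -i "s/np.array(c\['rotation'\]).reshape(3,3)/Rot.from_quat(c['rotation']).as_matrix()/; 1a from scipy.spatial.transform import Rotation as Rot" h.py
python3 - <<'E'
from h import *
a=cv2.imread('pics/raw_a.png')[150:270,185:285]; b=cv2.imread('pics/raw_b.png')[140:230,220:320]
cv2.imwrite('pics/c.png',cv2.resize(a,None,fx=5,fy=5,interpolation=cv2.INTER_CUBIC))
cv2.imwrite('pics/d.png',cv2.resize(b,None,fx=6.5,fy=6.5,interpolation=cv2.INTER_CUBIC))
for n in('scene','side'): print(n,proj(n,[[.6246,0,.303],[0,0,0]]),onz(n,256,190,0))
E
```

```text
scene [[265.13656414 158.68143891]
 [117.31798392 135.77002708]] [0.54037422 0.08246522 0.        ]
side [[231.51553836 111.0761891 ]
 [493.95191557 312.7623469 ]] [ 0.6458595  -0.16717988  0.        ]
```

View pics/c.png

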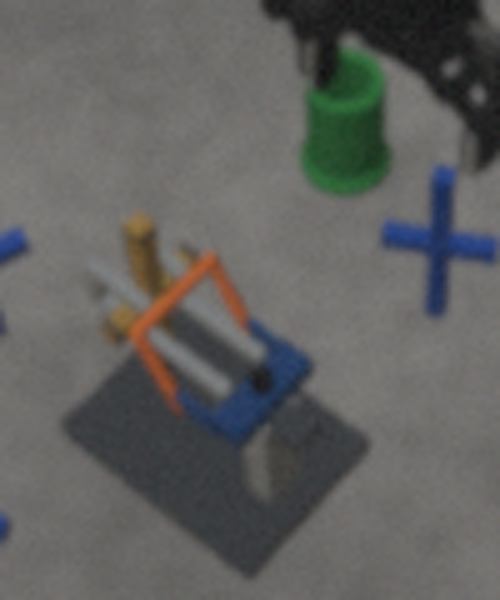

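View pics/d.png

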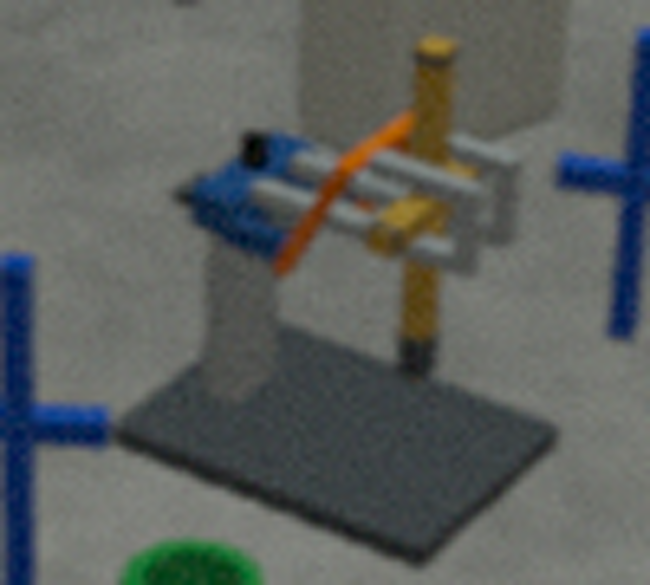

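The enlarged scene crop shows the base corners at (65,425), (250,575) and (370,440), the key top at (140,222), the keeper rod from (135,330) to (212,258), and the pot mouth at about (345,72). The side crop shows base corners at (118,430), (420,548) and (555,433), and the key top at (437,46).

```bash
python3 - <<'E'
from h import *
S=lambda u,v:('scene',185+u/5,150+v/5)
D=lambda u,v:('side',220+u/6.5,140+v/6.5)
print('base scene',[onz(*S(*p),.012)[:2].round(4) for p in((65,423),(250,573),(370,440))])
print('base side',[onz(*D(*p),.012)[:2].round(4) for p in((118,430),(420,548),(555,433),(290,325))])
print('key top z.196',onz(*S(140,222),.196).round(4),onz(*D(437,46),.196).round(4),tri(S(140,222),D(437,46)).round(4))
print('crossbar ends near: ',onz(*S(120,325),.126).round(4),onz(*D(390,232),.126).round(4))
print('key bottom', onz(*D(415,372),.05).round(4))
print('rod',[onz(*S(*p),.148).round(4) for p in((135,330),(212,258))])
print('pot',onz(*S(345,76),.085).round(4),onz('side',374/1.5,344/1.5,.085).round(4),tri(S(345,76),('side',374/1.5,344/1.5)).round(4))
E
```

```text
base scene [array([ 0.4924, -0.1504]), array([ 0.6378, -0.1658]), array([ 0.6473, -0.0595])]
base side [array([ 0.6379, -0.0546]), array([ 0.4964, -0.0437]), array([ 0.4844, -0.1441]), array([ 0.6162, -0.1624])]
key top z.196 [ 0.5319 -0.0997  0.196 ] [ 0.5272 -0.0987  0.196 ] [ 0.5296 -0.0997  0.1946]
crossbar ends near:  [ 0.5296 -0.1255  0.126 ] [ 0.5316 -0.076   0.126 ]
key bottom [ 0.5291 -0.1015  0.05  ]
rod [array([ 0.5479, -0.1323,  0.148 ]), array([ 0.5548, -0.074 ,  0.148 ])]
pot [0.5163 0.1078 0.085 ] [0.5137 0.1076 0.085 ] [0.5151 0.1076 0.0844]
```

Request:
servo_tool:
  increments:
    - [[0,0,-0.01,-0.1,-0.11,0,1],[0,0,-0.02,-0.2,-0.22,0,1],[0,0,-0.031,-0.317,-0.33,0,1],[0,0,-0.031,-0.317,-0.33,0,1],[0,0,-0.031,-0.317,-0.33,0,1]]

```text
time: 0.72
position: [0.5302, -0.0986, 0.3039]
tcp_rot: [0.741, 0.672, 0.0, -0.0]
wrist_force: [-0.4, 0.2, 0.0]
gripper_width: 0.0853
grasp_force: 0.0
```

```bash
python3 - <<'E'
from h import *
o=observe();print(o['position'],Rot.from_quat(o['tcp_rot']).as_matrix().round(4),o['wrist_force'])
save('wrist','e',None,1.5)
E
```

```text
[ 0.53018468 -0.09862998  0.30394855] [[ 9.700e-02  9.953e-01  4.000e-04]
 [ 9.953e-01 -9.700e-02  5.000e-04]
 [ 5.000e-04  4.000e-04 -1.000e+00]] [-0.39027579  0.23848278  0.03651923]
```

View pics/e.png

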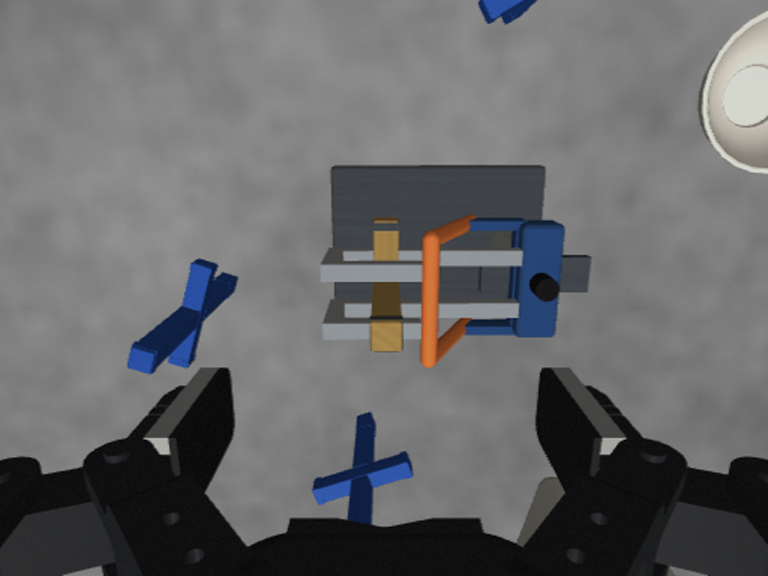

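The wrist picture shows the prongs, with the key at about column 386, the keeper rod at column 430 (rows 235–365), and the base's +y edge at row 167, columns 332–545. I'll check this numerically.

```bash
cat >> h.py <<'E'
def wray(o,u,v):
    c=get_calibration('wrist');T=np.eye(4);T[:3,:3]=Rot.from_quat(o['tcp_rot']).as_matrix();T[:3,3]=o['position'];T=T@c['mount']
    w=T[:3,:3]@np.array([(u-c['cx'])/c['fx'],-(v-c['cy'])/c['fy'],-1]);return T[:3,3],w
def wonz(o,u,v,z):
    t,w=wray(o,u,v);return t+w*(z-t[2])/w[2]
E
python3 - <<'E'
from h import *
o=observe();f=lambda u,v,z:wonz(o,u/1.5,v/1.5,z)[:2].round(4)
print('base',f(332,167,.012),f(544,167,.012))
print('keytop',f(387,335,.196),'corners',f(371,351,.196),f(403,351,.196),f(402,319,.196),'xbar end',f(373,222,.132),f(398,222,.132))
print('rod',f(431,236,.148),f(429,362,.148),'front',f(423,236,.148),f(421,362,.148))
E
```

```text
base [ 0.4995 -0.043 ] [ 0.6448 -0.0568]
keytop [ 0.5316 -0.0981] corners [ 0.525  -0.1039] [ 0.5369 -0.105 ] [ 0.5376 -0.0924] xbar end [ 0.5282 -0.0655] [ 0.54   -0.0666]
rod [ 0.5539 -0.0717] [ 0.5487 -0.1324] front [ 0.5504 -0.0714] [ 0.5449 -0.132 ]
```

Request:
servo_tool:
  increments:
    - [[0,0,0,0.003,0,-0.08,1],[0,0,0,0.003,0,-0.16,1],[0,0,0,0.003,0,-0.227,1],[0,0,0,0.003,0,-0.227,0.3],[0,0,0,0.003,0,-0.227,-0.3],[0,0,0,0.003,0,-0.227,-1],[0,0,0,0.003,0,-0.227,-1],[0,0,0,0.003,0,-0.227,-1],[0,0,0,0.003,0,-0.227,-1],[0,0,0,0.003,0,-0.227,-1]]
  force: 60

```text
time: 2.02
position: [0.5309, -0.099, 0.2365]
tcp_rot: [0.741, 0.672, 0.0, 0.0]
wrist_force: [-1.3, 0.1, 5.5]
gripper_width: 0.011
grasp_force: 58.6
```

```bash
python3 - <<'E'
from h import *
o=observe();print(o['position'],o['wrist_force'],o['moment'],o['gripper_width'],o['grasp_force'])
E
```

```text
[ 0.53089638 -0.09900469  0.23654029] [-1.25380535  0.13971911  5.54739861] [0.09184601 0.49569331 0.03232177] 0.010988104483423907 58.55867385864258
```

Request:
servo_tool:
  increments:
    - [[0,0,0,0,0,0.001,-1],[0,0,0,0,0,0.002,-1],[0,0,0,0,0,0.002,-1]]

```text
time: 2.4
position: [0.5309, -0.099, 0.2366]
tcp_rot: [0.741, 0.672, 0.0, 0.0]
wrist_force: [-1.0, 0.6, 5.0]
gripper_width: 0.0109
grasp_force: 58.5
```

```bash
python3 - <<'E'
from h import *
o=observe();print(o['position'],o['wrist_force'],o['moment'],o['gripper_width'],o['grasp_force'])
E
```

```text
[ 0.53089962 -0.09899051  0.23656214] [-1.01627437  0.57856646  5.03940088] [ 0.12729912  0.22310089 -0.01284537] 0.010884974917801509 58.528339862823486
```

Request:
servo_tool:
  increments:
    - [[0,0,0,0,0,0.002,-1],[0,0,0,0,0,0.003,-1],[0,0,0,0,0,0.003,-1]]

```text
time: 2.78
position: [0.5306, -0.0991, 0.2369]
tcp_rot: [0.741, 0.672, -0.0, -0.0]
wrist_force: [0.1, 1.2, -2.0]
gripper_width: 0.0113
grasp_force: 58.3
```

```bash
python3 - <<'E'
from h import *
o=observe();print(o['position'],o['wrist_force'],o['moment'],o['gripper_width'],o['grasp_force'])
E
```

```text
[ 0.53064173 -0.09905454  0.23692593] [ 0.05093407  1.17176948 -2.024033  ] [-0.0522569   0.00212463  0.05134077] 0.011325324737509026 58.345924615859985
```

Request:
servo_tool:
  increments:
    - [[0,0,0,0.007,-0.0007,0,-1],[0,0,0,0.014,-0.0014,0,-1],[0,0,0,0.0205,-0.002,0,-1],[0,0,0,0.0265,-0.0026,0,-1],[0,0,0,0.0265,-0.0026,0,-1]]

```text
time: 3.4
position: [0.5389, -0.0998, 0.2372]
tcp_rot: [0.741, 0.672, 0.0, -0.0]
wrist_force: [0.6, -0.3, -1.5]
gripper_width: 0.0109
grasp_force: 58.4
```

Request:
servo_tool:
  increments:
    - [[0,0,0,0.0033,-0.0003,0,-1],[0,0,0,0.0033,-0.0003,0,-1]]

```text
time: 3.65
position: [0.5398, -0.0999, 0.2373]
tcp_rot: [0.741, 0.672, 0.0, 0.0]
wrist_force: [-0.2, -0.9, -1.9]
gripper_width: 0.011
grasp_force: 58.4
```

Request:
servo_tool:
  increments:
    - [[0,0,0,0.0033,-0.0003,0,-1],[0,0,0,0.0033,-0.0003,0,-1]]

```text
time: 3.9
position: [0.5408, -0.1, 0.2373]
tcp_rot: [0.741, 0.672, 0.0, 0.0]
wrist_force: [0.7, -0.4, -1.8]
gripper_width: 0.0109
grasp_force: 58.4
```

Request:
servo_tool:
  increments:
    - [[0,0,0,0.0033,-0.0003,0,-1],[0,0,0,0.0033,-0.0003,0,-1]]

```text
time: 4.15
position: [0.5413, -0.1001, 0.2371]
tcp_rot: [0.741, 0.672, -0.0, -0.0]
wrist_force: [-2.4, 0.8, -1.1]
gripper_width: 0.0111
grasp_force: 58.5
```

Request:
servo_tool:
  increments:
    - [[0,0,0,0.0033,-0.0003,0,-1],[0,0,0,0.0033,-0.0003,0,-1]]

```text
time: 4.4
position: [0.542, -0.1001, 0.2371]
tcp_rot: [0.741, 0.672, -0.001, -0.001]
wrist_force: [-5.4, 0.7, 1.2]
gripper_width: 0.0108
grasp_force: 58.8
```

Request:
servo_tool:
  increments:
    - [[0,0,0,0.005,-0.0005,0,-1],[0,0,0,0.01,-0.001,0,-1],[0,0,0,0.015,-0.0015,0,-1],[0,0,0,0.02,-0.002,0,-1],[0,0,0,0.02,-0.002,0,-1]]

```text
time: 5.03
position: [0.5477, -0.1007, 0.237]
tcp_rot: [0.741, 0.672, -0.001, -0.001]
wrist_force: [-6.5, 1.3, 1.2]
gripper_width: 0.0108
grasp_force: 58.8
```

Request:
servo_tool:
  increments:
    - [[0,0,0,0.005,-0.0005,0,-1],[0,0,0,0.01,-0.001,0,-1],[0,0,0,0.015,-0.0015,0,-1],[0,0,0,0.02,-0.002,0,-1],[0,0,0,0.0245,-0.0024,0,-1],[0,0,0,0.0245,-0.0024,0,-1]]

```text
time: 5.78
position: [0.5544, -0.1014, 0.2368]
tcp_rot: [0.741, 0.672, -0.001, -0.001]
wrist_force: [-8.8, 0.6, 2.1]
gripper_width: 0.0111
grasp_force: 58.9
```

```bash
python3 - <<'E'
from h import *
o=observe();print(o['position'],o['wrist_force'],o['moment'])
save('side','f',(250,100,330,190),6.6);save('wrist','g',None,1.5)
E
```

```text
[ 0.55436627 -0.1014311   0.2368056 ] [-8.80709633  0.56379963  2.0907894 ] [0.16548847 1.89167561 0.01056443]
```

View pics/g.png

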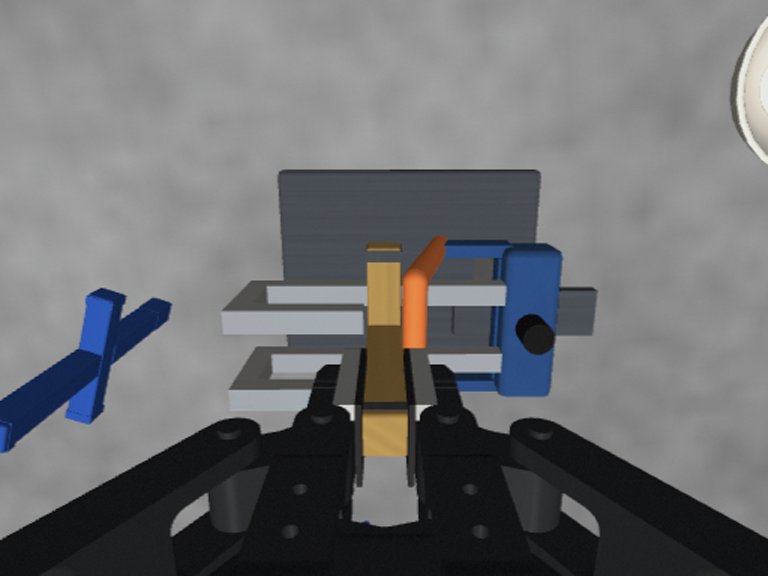

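View pics/f.png

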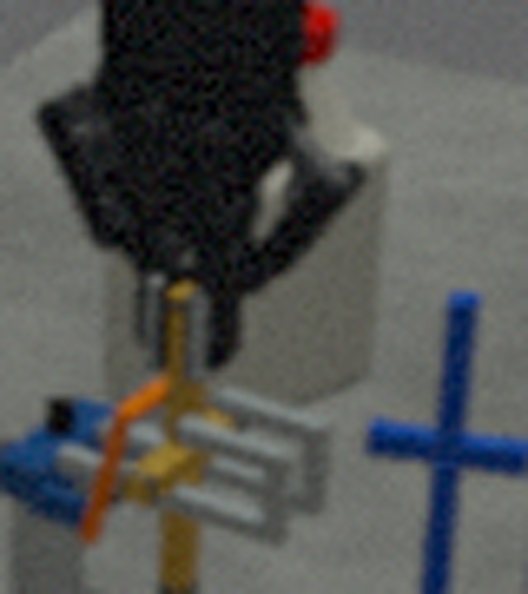

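The wrist view shows the far lip's end at column 364 and the crossbar's front edge at column 368, so the key is about 1 mm clear. The side view shows the key upright with the keeper swung back. I'll go 1 mm further and then start lifting.

Request:
servo_tool:
  increments:
    - [[0,0,0,0.003,-0.0003,0,-1],[0,0,0,0.003,-0.0003,0.004,-1],[0,0,0,0.003,-0.0003,0.01,-1],[0,0,0,0.003,-0.0003,0.016,-1],[0,0,0,0.003,-0.0003,0.022,-1],[0,0,0,0.003,-0.0003,0.022,-1]]

```text
time: 6.62
position: [0.5551, -0.1015, 0.2427]
tcp_rot: [0.741, 0.672, -0.002, -0.002]
wrist_force: [-7.5, -0.3, -2.8]
gripper_width: 0.0109
grasp_force: 58.6
```

Request:
servo_tool:
  increments:
    - [[0,0,0,0,0,0.007,-1],[0,0,0,0,0,0.014,-1],[0,0,0,0,0,0.021,-1],[0,0,0,0,0,0.028,-1],[0,0,0,0,0,0.034,-1],[0,0,0,0,0,0.034,-1]]

```text
time: 7.38
position: [0.5551, -0.1015, 0.2529]
tcp_rot: [0.741, 0.672, -0.002, -0.002]
wrist_force: [-6.9, 1.3, -3.0]
gripper_width: 0.011
grasp_force: 58.7
```

Request:
servo_tool:
  increments:
    - [[0,0,0,0,0,0.01,-1],[0,0,0,0,0,0.02,-1],[0,0,0,0,0,0.03,-1],[0,0,0,0,0,0.04,-1],[0,0,0,0,0,0.05,-1],[0,0,0,0,0,0.06,-1]]

```text
time: 8.12
position: [0.555, -0.1015, 0.2707]
tcp_rot: [0.741, 0.672, -0.002, -0.002]
wrist_force: [-5.3, 0.4, -5.2]
gripper_width: 0.0109
grasp_force: 58.5
```

Request:
servo_tool:
  increments:
    - [[0,0,0,0,0,0.02,-1],[0,0,0,0,0,0.04,-1],[0,0,0,0,0,0.06,-1],[0,0,0,0,0,0.08,-1],[0,0,0,0,0,0.1,-1],[0,0,0,0,0,0.12,-1]]

```text
time: 8.88
position: [0.5551, -0.1015, 0.3067]
tcp_rot: [0.741, 0.672, -0.002, -0.002]
wrist_force: [-5.8, 0.6, -6.4]
gripper_width: 0.0106
grasp_force: 58.6
```

Request:
servo_tool:
  increments:
    - [[0,0,0,0,0,0.02,-1],[0,0,0,0,0,0.04,-1],[0,0,0,0,0,0.06,-1],[0,0,0,0,0,0.09,-1],[0,0,0,0,0,0.12,-1],[0,0,0,0,0,0.15,-1],[0,0,0,0,0,0.18,-1],[0,0,0,0,0,0.21,-1],[0,0,0,0,0,0.24,-1],[0,0,0,0,0,0.24,-1]]

```text
time: 10.12
position: [0.5573, -0.1016, 0.381]
tcp_rot: [0.741, 0.672, 0.001, 0.001]
wrist_force: [-0.1, 0.9, -1.9]
gripper_width: 0.011
grasp_force: 59.2
```

```bash
python3 - <<'E'
from h import *
o=observe();print(o['position'],o['wrist_force'],o['moment'],o['joint_pos'])
im=[cv2.resize(capture(n)[:,:,::-1][y:y+130,x:x+130],(390,390),interpolation=cv2.INTER_CUBIC) for n,x,y in(('scene',190,110),('side',220,60))]
cv2.imwrite('pics/i.png',np.hstack(im))
E
```

```text
[ 0.55728267 -0.10159827  0.38096615] [-0.09173984  0.85555915 -1.87051608] [0.06246264 0.02587927 0.02459243] [ 0.27817306  0.3612038  -0.20929104  1.52526702  0.07723818  1.26149483
 -0.03888551]
```

View pics/i.png

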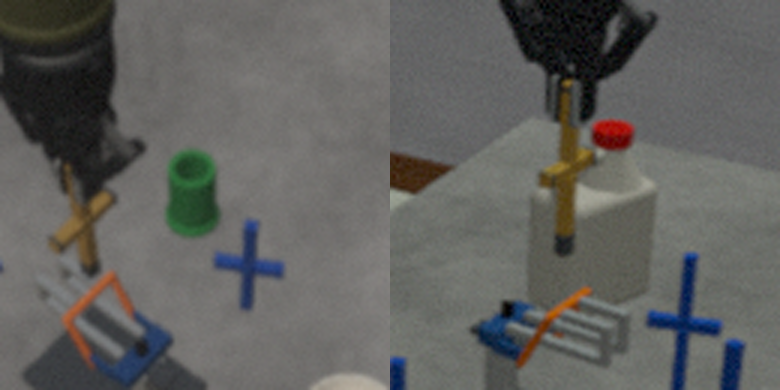

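The left crop (scene) shows the key free of the hook, its dark end at (92,270), and the pot mouth centred at about (192,166). The right crop (side) shows the key hanging upright, with its top at (567,84) and its end at (564,248). The keeper is shut again.

```bash
python3 - <<'E'
from h import *
S=lambda u,v:('scene',190+u/3,110+v/3); D=lambda u,v:('side',220+(u-390)/3,60+v/3)
print('tip',tri(S(92,272),D(564,251)).round(4)); print('crossing',tri(S(83,222),D(566,168)).round(4)); 
print('pot',onz(*S(192,166),.085).round(4),onz('side',374/1.5,344/1.5,.085).round(4))
# pot rim fit in side from raw
im=cv2.imread('pics/raw_b.png');h=cv2.cvtColor(im,cv2.COLOR_BGR2HSV)
m=((h[...,0]>45)&(h[...,0]<80)&(h[...,1]>120)).astype(np.uint8);ys,xs=np.where(m);print(xs.min(),xs.max(),ys.min(),ys.max())
c=np.array([.5150,.1075]);a=np.linspace(0,2*np.pi,60)
for n in('side','scene'):
    p=proj(n,np.c_[c[0]+.025*np.cos(a),c[1]+.025*np.sin(a),np.full(60,.085)]);print(n,p.min(0),p.max(0))
top=[(y,xs[ys==y].min(),xs[ys==y].max()) for y in range(ys.min(),ys.min()+12,2)];print(top)
E
```

```text
tip [ 0.5573 -0.1042  0.1948]
crossing [ 0.5575 -0.1039  0.2681]
pot [0.5166 0.1074 0.085 ] [0.5137 0.1076 0.085 ]
203 511 0 333
side [237.57591593 222.59312844] [260.12254446 235.94587282]
scene [245.44858867 158.72069256] [261.70457558 171.58961198]Traceback (most recent call last):
  File "<stdin>", line 11, in <module>
    return umr_minimum(a, axis, None, out, keepdims, initial, where)
ValueError: zero-size array to reduction operation minimum which has no identity
```

Request:
servo_tool:
  increments:
    - [[0,0,0,-0.01,0.05,0,-1],[0,0,0,-0.03,0.15,0,-1],[0,0,0,-0.05,0.25,0,-1],[0,0,0,-0.08,0.37,0,-1],[0,0,0,-0.1,0.49,0,-1],[0,0,0,-0.12,0.59,0,-1],[0,0,0,-0.135,0.66,0,-1],[0,0,0,-0.141,0.697,0,-1],[0,0,0,-0.141,0.697,0,-1],[0,0,0,-0.141,0.697,0,-1]]

```text
time: 11.48
position: [0.5148, 0.1065, 0.3799]
tcp_rot: [0.741, 0.671, -0.0, 0.0]
wrist_force: [0.1, -0.3, -2.2]
gripper_width: 0.0114
grasp_force: 59.1
```

Request:
servo_tool:
  increments:
    - [[0,0,0,0,0,-0.08,-1],[0,0,0,0,0,-0.16,-1],[0,0,0,0,0,-0.24,-1],[0,0,0,0,0,-0.32,-1],[0,0,0,0,0,-0.32,-1]]

```text
time: 12.1
position: [0.5141, 0.1062, 0.2826]
tcp_rot: [0.741, 0.671, -0.002, -0.001]
wrist_force: [0.3, -0.2, -1.3]
gripper_width: 0.0111
grasp_force: 58.9
```

```bash
python3 - <<'E'
from h import *
o=observe();print(o['position'],o['wrist_force'])
im=[cv2.resize(capture(n)[:,:,::-1][y:y+100,x:x+80],(400,500),interpolation=cv2.INTER_CUBIC) for n,x,y in(('scene',210,95),('side',205,165))]
cv2.imwrite('pics/j.png',np.hstack(im))
w=capture('wrist')[:,:,::-1];cv2.imwrite('pics/raw_w.png',w)
print('decoy',onz('scene',273,198,.08))
E
```

```text
[0.5141148  0.10616953 0.28261896] [ 0.25238025 -0.22803391 -1.34722058]
decoy [0.62801805 0.04219404 0.08      ]
```

View pics/j.png

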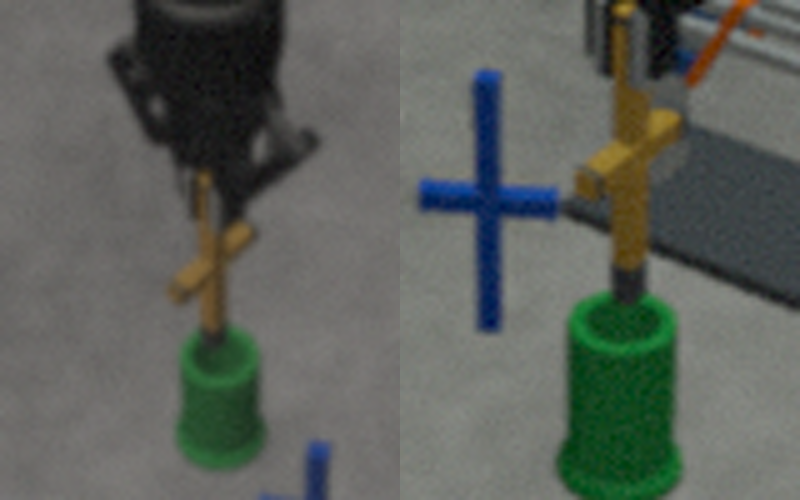

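The left crop (scene) shows the key's tip at (213,342) over the mouth centred at (221,355). The right crop (side) shows the tip at (629,302) over the mouth centred at (623,320).

```bash
python3 - <<'E'
from h import *
S=lambda u,v:('scene',210+u/5,95+v/5); D=lambda u,v:('side',205+(u-400)/5,165+v/5)
print('tip',onz(*S(213,342),.096),onz(*D(629,300),.096)); print('pot',onz(*S(221,356),.085),onz(*D(623,321),.085))
E
```

```text
tip [0.5138049  0.10416994 0.096     ] [0.51165024 0.10504783 0.096     ]
pot [0.51903346 0.10496584 0.085     ] [0.51346349 0.10684413 0.085     ]
```

Request:
servo_tool:
  increments:
    - [[0,0,0,0.008,0.004,0,-1],[0,0,0,0.008,0.004,-0.03,-1],[0,0,0,0.008,0.004,-0.06,-1],[0,0,0,0.008,0.004,-0.09,-1],[0,0,0,0.008,0.004,-0.12,-1],[0,0,0,0.008,0.004,-0.12,-1]]

```text
time: 13.0
position: [0.5166, 0.1086, 0.2471]
tcp_rot: [0.741, 0.672, -0.001, -0.0]
wrist_force: [-0.0, -0.1, -2.1]
gripper_width: 0.0112
grasp_force: 59.1
```

Request:
servo_tool:
  increments:
    - [[0,0,0,0,0,-0.03,-1],[0,0,0,0,0,-0.06,-1],[0,0,0,0,0,-0.09,-1],[0,0,0,0,0,-0.12,-1],[0,0,0,0,0,-0.12,-1]]

```text
time: 13.62
position: [0.5167, 0.1086, 0.2112]
tcp_rot: [0.741, 0.672, -0.001, -0.0]
wrist_force: [-0.3, -0.6, -0.9]
gripper_width: 0.0109
grasp_force: 59.1
```

Entry was free of contact. I'll take the last 9 mm slowly.

Request:
servo_tool:
  increments:
    - [[0,0,0,0,0,-0.008,-1],[0,0,0,0,0,-0.016,-1],[0,0,0,0,0,-0.024,-1],[0,0,0,0,0,-0.024,-1]]

```text
time: 14.12
position: [0.517, 0.1087, 0.2048]
tcp_rot: [0.741, 0.672, -0.0, -0.0]
wrist_force: [0.2, -0.4, -2.9]
gripper_width: 0.0111
grasp_force: 59.1
```

Request:
servo_tool:
  increments:
    - [[0,0,0,0,0,-0.003,-1],[0,0,0,0,0,-0.003,-1]]

```text
time: 14.38
position: [0.517, 0.1087, 0.204]
tcp_rot: [0.741, 0.672, -0.0, -0.0]
wrist_force: [-1.0, -0.3, -2.1]
gripper_width: 0.011
grasp_force: 59.1
```

Request:
servo_tool:
  increments:
    - [[0,0,0,0,0,-0.003,-1],[0,0,0,0,0,-0.003,-1]]

```text
time: 14.62
position: [0.517, 0.1087, 0.203]
tcp_rot: [0.741, 0.672, -0.0, -0.0]
wrist_force: [-0.4, 0.2, -2.3]
gripper_width: 0.011
grasp_force: 59.1
```

Request:
servo_tool:
  increments:
    - [[0,0,0,0,0,-0.003,-1],[0,0,0,0,0,-0.003,-1]]

```text
time: 14.88
position: [0.517, 0.1087, 0.2021]
tcp_rot: [0.741, 0.672, -0.0, -0.0]
wrist_force: [-0.3, 0.3, -1.8]
gripper_width: 0.0107
grasp_force: 59.1
```

Request:
servo_tool:
  increments:
    - [[0,0,0,0,0,-0.003,-1],[0,0,0,0,0,-0.003,-1]]

```text
time: 15.12
position: [0.5171, 0.1088, 0.2016]
tcp_rot: [0.741, 0.672, 0.0, 0.0]
wrist_force: [-1.4, -0.8, 2.7]
gripper_width: 0.0111
grasp_force: 59.7
```

The key is seated on the rim. I'll release it and retreat straight up.

Request:
servo_tool:
  increments:
    - [[0,0,0,0,0,0,-0.8],[0,0,0,0,0,0,-0.5],[0,0,0,0,0,0,-0.1],[0,0,0,0,0,0,-0.1],[0,0,0,0,0,0,-0.1]]

```text
time: 15.75
position: [0.5171, 0.1087, 0.2012]
tcp_rot: [0.741, 0.672, -0.0, -0.0]
wrist_force: [-0.7, -0.5, -0.2]
gripper_width: 0.0382
grasp_force: 0.0
```

Request:
servo_tool:
  increments:
    - [[0,0,0,0,0,0.03,-0.1],[0,0,0,0,0,0.08,-0.1],[0,0,0,0,0,0.16,-0.1],[0,0,0,0,0,0.25,-0.1],[0,0,0,0,0,0.35,-0.1],[0,0,0,0,0,0.45,-0.1],[0,0,0,0,0,0.5,-0.1],[0,0,0,0,0,0.5,-0.1]]

```text
time: 16.75
position: [0.5172, 0.1088, 0.3524]
tcp_rot: [0.741, 0.672, 0.001, 0.001]
wrist_force: [0.5, 0.1, -0.9]
gripper_width: 0.0383
grasp_force: 0.0
```

```bash
python3 - <<'E'
from h import *
im=[cv2.resize(capture(n)[:,:,::-1][y:y+100,x:x+80],(400,500),interpolation=cv2.INTER_CUBIC) for n,x,y in(('scene',210,95),('side',205,165))]
cv2.imwrite('pics/k.png',np.hstack(im))
E
```

```text
(no output)
```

View pics/k.png

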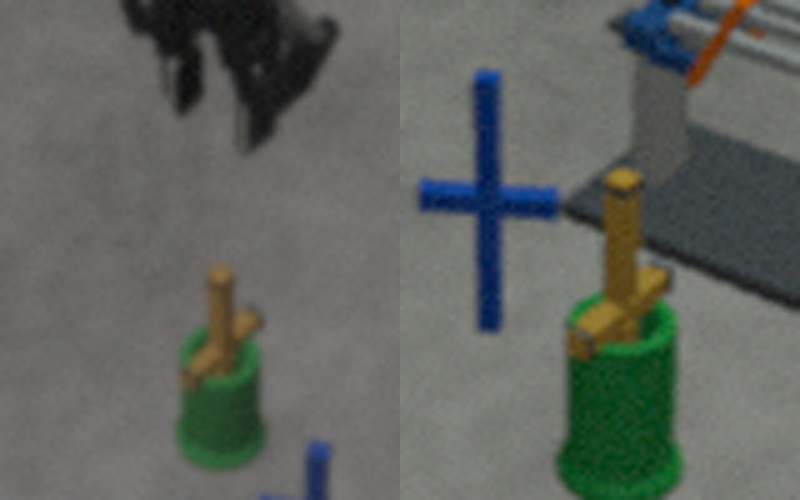

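Both views show the key upright in the green pot with its crossbar across the rim (scene crossing about (220,352), side about (622,315)). The gripper is well clear.

```bash
python3 -c "from rig import *; print(close_job())"
```

```text
the job is handed in; nothing more can be done
None
```

The brass key is off the hook and upright in the green pot with its crossbar resting on the rim, the gripper is clear, and the job is handed in at about 17 s; the keeper went back about 14 mm by my estimate and the highest wrist force I read was about 9 N.

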